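# Release-latch force check on a slide-cassette dock

### The arm

A 6-joint arm with a two-finger parallel gripper is mounted at the origin on the work surface. World frame = base frame: x ahead of the robot, y to its left, z up, the work surface at z = 0. Lengths are in mm, angles in degrees, forces in N, time in s.
With the tool pointing down it reaches from about 325 to 900 mm from the base axis. Payload 6.1 kg.
Tool frame: the origin (TCP) lies between the finger pads; the fingertips stand 25 mm ahead of it and the grasp point (between the pads) lies 6 mm ahead of it; y points along the fingers, x is the direction in which the jaws open and shut, and the axes are right-handed (so a half turn about y gives the same grasp; the last joint's range is limited). The gripper opens to 87 mm and grips with 3 to 60 N. Pads are 19 mm wide; open, the fingers measure 117 mm over their backs; the gripper's body (75 mm by 190 mm) begins 51 mm behind the grasp point.
Start: joints at [69.208, 12.628, 87.462, -0, 79.91, -7.225], TCP at [146.62, 607.551, 247.538] pointing down, gripper open.
Joint ranges: [-170.65, 170.65], [-52.31, 119.04], [5.05, 147.46], [-71.25, 251.25], [11.57, 151.72], [-153.62, 153.62]. Speed limits (degrees/s): [147.25, 147.25, 172.46, 180, 180, 180].

### API

Orientations are given as [roll, pitch, yaw] about the fixed x, y, z axes, in that order (R = Rz(yaw) Ry(pitch) Rx(roll)).
In Python, from station import read_state, capture, job_done gives the robot as it stands.
- The arm moves only by the tool play_rows, never from a script. Its argument "moves" is a list of rows, each an object of numbers: "ax", "ay", "az": the turn, a rotation vector about the tool's x, y, z in degrees; "dx", "dy", "dz": the shift along the tool's x, y, z in m; "jaw": the opening, from 0 (shut) to 1 (fully open). A call has exactly 5 rows; each row shifts and turns the commanded pose from where the row before left it, along the tool's axes as they then stand; what a row does not reach is not made up. A row lasts 1/8 s, in which the tool goes at most 62.5 mm and 10.7 degrees, less where a joint would pass 70% of its speed; a pose out of reach is approached as far as the arm can. A call with a gripper value outside its range is refused whole. The fingers move at their own pace and stop on an object; the grip force is fixed at half the most. Time passes only in rows, so rows that do not move let the fingers close, or fill a call up. It gives the time, the measured TCP pose, the force and the opening at its end, in the units of the state.
- read_state(): the state, without advancing time (a new reading comes with each control period).
- capture(name): name is "scene" or "side" or "wrist"; returns a dict with "color" (480x640x3 uint8, blue, green, red), "range_z" (480x640 float32, mm along the optical axis (not along the pixel's ray), 0 where there is no reading), "fx", "fy", "cx", "cy" (pixels), "camera_from_world" (4x4, takes a point from world to camera coordinates). Camera axes: x right, y down, z forward; pixel columns grow to the right and rows downward; lengths in mm; the calibration is good to about 2 mm. The wrist camera is an equidistant fisheye: a pixel r from the principal point sees the ray r / f radians off the axis. A picture is of the moment at which its call begins.
- job_done(): hands the job in, once; it reports no verdict.
The state is a dict: "time": time; "qpos": joint angles; "joint_velocities": joint speeds; "effort": joint torques, N m; "ee_pos": TCP position; "tcp_rot": TCP orientation; "wrist_force": force on the tool from outside, world axes, zero at the start; "wrist_torque": the same for the moment, N m; "finger_gap": opening from 0.0 (shut) to 1.0 (fully open).
Only numpy, scipy, OpenCV 4.12 (cv2) and the standard library are available. Lean on these libraries where they do the work, as an engineer would, in place of code of your own. Each camera call takes 0.05 s, during which the arm holds its last target.

### The job

Check the three spring release latches on the slide-cassette dock, one after the other from the robot's left to its right: press each plunger slowly straight down until it clicks and stays down, but a latch that has not clicked when you are pushing with 10 N is out of limits, so let it spring back up (never push a plunger with more than about 15 N). Exactly one of the three is out of limits: once all three have been checked, slide the out-of-service marker on the dock's front rail so that it stands squarely in front of that latch. Let go and leave the other things on the bench where they are.

Things in the scene. Friction and masses are not known exactly. Their poses are not given: they have to be found in the camera images.
- dock: Grey three-bay dock for slide cassettes, fixed; origin at the centre of its underside, x to its back (away from the robot), y to the robot's left. Base 170 (x) x 350 (y) x 10 mm. Three latches on the 45 mm high front deck at x = -8, y = 85 (left), 0, -85 mm (right). Behind them, from x = 20 mm, the housing with cassettes is 106 mm high. Rail with marker, 18 mm high, at x = -64 mm.
- latch_left_top (a point): Centre of the top face of the left latch's plunger: round metal cap 27 mm across, 10 mm thick, on a 16 mm stem; the top is 30 mm above the deck (75 mm above the bench) while up. All three look alike. Resistance peaks at about 5 to 7 N on a sound latch, 20 to 24 N on the stiff one; which one is stiff changes from run to run.
- latch_left (a joint): Depth in m of the left plunger, pressed slowly straight down. 0: up. Resistance starts at a sixth of its peak, peaks near 0.006, falls to nothing at 0.0129; beyond that the latch snaps down by itself (click) and stays down on its stop at about 0.016. Let go before the click, it springs back to 0.
- latch_middle_top (a point): Centre of the top face of the middle latch's plunger: round metal cap 27 mm across, 10 mm thick, on a 16 mm stem; the top is 30 mm above the deck (75 mm above the bench) while up. All three look alike. Resistance peaks at about 5 to 7 N on a sound latch, 20 to 24 N on the stiff one; which one is stiff changes from run to run.
- latch_middle (a joint): Depth in m of the middle plunger, pressed slowly straight down. 0: up. Resistance starts at a sixth of its peak, peaks near 0.006, falls to nothing at 0.0129; beyond that the latch snaps down by itself (click) and stays down on its stop at about 0.016. Let go before the click, it springs back to 0.
- latch_right_top (a point): Centre of the top face of the right latch's plunger: round metal cap 27 mm across, 10 mm thick, on a 16 mm stem; the top is 30 mm above the deck (75 mm above the bench) while up. All three look alike. Resistance peaks at about 5 to 7 N on a sound latch, 20 to 24 N on the stiff one; which one is stiff changes from run to run.
- latch_right (a joint): Depth in m of the right plunger, pressed slowly straight down. 0: up. Resistance starts at a sixth of its peak, peaks near 0.006, falls to nothing at 0.0129; beyond that the latch snaps down by itself (click) and stays down on its stop at about 0.016. Let go before the click, it springs back to 0.
- marker_tab (a point): Centre of the upright steel tab of the sliding out-of-service marker: 16 mm (dock x) x 24 mm (dock y) x 44 mm tall; this point is 40 mm above the bench, the tab's top 60 mm. Slides along the rail with about 1.5 N of friction and stays where left; nothing stands beside it on the rail within its travel.
- marker (a joint): Position in m of the marker along the rail: the tab's y in the dock's frame, positive to the robot's left, range -0.135 to 0.135. In front of the left latch it reads 0.085, the middle one 0, the right one -0.085. At the start it stands between left and middle, in front of neither.
- bottle: white plastic bottle, 56 mm across, 130 mm tall, standing left of the dock; loose bystander, origin at the centre of its underside.
- jar: amber glass jar, 60 mm across, 70 mm tall, standing right of the dock; loose bystander, origin at the centre of its underside.
- dish: flat pale round dish with lid, 90 mm across, 15 mm high, in front of the dock; loose bystander, origin at the centre of its underside.
- screwdriver: screwdriver, 150 mm long, lying in front of the dock; loose bystander, origin at the middle of its length.
- carton: small cardboard carton 70 x 110 x 50 mm behind the dock; loose bystander, origin at the centre of its underside.
- tape: roll of tape lying flat, 64 mm across, 18 mm high, behind the dock; loose bystander, origin at the centre of its underside.

How it is judged (in metres and radians):
On the way, in this order (a step that is already met when the one before it is completed fails the run):
1. the left latch is checked: it has clicked (deeper than 14.5 mm) or has been pushed with more than 9 N ((value of joint latch_left above 0.0145 m or contact force between latch_left and anything else above 9 N)).
2. the middle latch is checked: it has clicked (deeper than 14.5 mm) or has been pushed with more than 9 N ((value of joint latch_middle above 0.0145 m or contact force between latch_middle and anything else above 9 N)).
3. the right latch is checked: it has clicked (deeper than 14.5 mm) or has been pushed with more than 9 N ((value of joint latch_right above 0.0145 m or contact force between latch_right and anything else above 9 N)).
4. the marker stands within 12 mm of the middle of the one latch that is still up, with the two others clicked down (((value of joint latch_left below 0.003 m and value of joint each of latch_middle, latch_right above 0.0145 m and value of joint marker between 0.073 and 0.097 m) or (value of joint latch_middle below 0.003 m and value of joint each of latch_left, latch_right above 0.0145 m and value of joint marker between -0.012 and 0.012 m) or (value of joint latch_right below 0.003 m and value of joint each of latch_left, latch_middle above 0.0145 m and value of joint marker between -0.097 and -0.073 m))), for 0.2 s.
At the end, for the whole second after the job is handed in: Two latches are clicked down (deeper than 14.5 mm), the latch that is out of limits is up again (under 3 mm), and the marker rests within 12 mm of the position squarely in front of that latch (((value of joint latch_left below 0.003 m and value of joint each of latch_middle, latch_right above 0.0145 m and value of joint marker between 0.073 and 0.097 m) or (value of joint latch_middle below 0.003 m and value of joint each of latch_left, latch_right above 0.0145 m and value of joint marker between -0.012 and 0.012 m) or (value of joint latch_right below 0.003 m and value of joint each of latch_left, latch_middle above 0.0145 m and value of joint marker between -0.097 and -0.073 m)) and velocity of joint marker between -0.005 and 0.005 m/s); the robot touches nothing.
It fails at once if a latch plunger is pushed with more than 18 N (contact force between any of latch_left, latch_middle, latch_right and anything else above 18 N).
It fails at once if one of the other things on the bench is shifted by more than 30 mm (distance of any of bottle, jar, dish, screwdriver, carton, tape from where it was at the start of the episode above 0.03 m).
It also fails if it takes over 58 s, if anything falls off the work surface, if the arm or the gripper's body presses on something with over 40 N, if the wrist force passes 120 N, or if a joint passes its speed limit or range.

## Working session

There is one attempt and no reset: what is moved stays moved. The work goes in short steps, Python scripts to look and compute and a tool call to move; the robot and the scene stay as the last step left them, time stands still between calls to the robot, and variables do not carry over. Pictures are saved under pics/ and viewed, and the job is handed in when it is done.

Besides the shell and the picture viewer there is one more tool, called as name(argument=value, ...), one argument or row to a line, values as JSON. play_rows: Moves the arm, as the interface text tells. Its arguments: {"type":"object","properties":{"moves":{"type":"array","items":{"type":"object","properties":{"ax":{"type":"number"},"ay":{"type":"number"},"az":{"type":"number"},"dx":{"type":"number"},"dy":{"type":"number"},"dz":{"type":"number"},"jaw":{"type":"number"}}}}},"required":["moves"]}

```bash
ls; mkdir -p pics; cat > h.py <<'E'
import numpy as np, cv2
from station import read_state, capture, job_done
def pix2w(c,u,v,z=None):
    z=c["range_z"][int(round(v)),int(round(u))] if z is None else z
    p=np.array([(u-c["cx"])/c["fx"]*z,(v-c["cy"])/c["fy"]*z,z,1])
    return (np.linalg.inv(np.array(c["camera_from_world"]))@p)[:3]
def w2pix(c,p):
    q=np.array(c["camera_from_world"])@np.r_[p,1]
    return c["fx"]*q[0]/q[2]+c["cx"],c["fy"]*q[1]/q[2]+c["cy"]
def cloud(c):
    h,w=c["range_z"].shape;u,v=np.meshgrid(np.arange(w),np.arange(h));z=c["range_z"]
    P=np.stack([(u-c["cx"])/c["fx"]*z,(v-c["cy"])/c["fy"]*z,z,np.ones_like(z)],-1)
    W=(P@np.linalg.inv(np.array(c["camera_from_world"])).T)[...,:3]; W[z==0]=np.nan
    return W
E
python3 - <<'E'
from h import *
import pickle
s=read_state();print(s)
for n in ("scene","side"):
    c=capture(n);cv2.imwrite(f"pics/{n}0.png",c["color"]);pickle.dump(c,open(n+".pkl","wb"))
    print(n,c["fx"],np.round(c["camera_from_world"],3).tolist())
E
```

```text
pics
{'time': 0.0, 'qpos': array([ 6.92072365e+01,  1.26755554e+01,  8.75261787e+01, -2.09767281e-03,
        7.99112678e+01, -7.22536309e+00]), 'joint_velocities': array([-0.05460436,  0.02417896, -0.04723956,  0.02614391,  0.03186769,
        0.01330829]), 'effort': array([ 2.85116739e-04, -4.94607139e+01, -3.87383044e+01,  7.01666228e-02,
        5.72202250e-02, -1.47708206e-04]), 'ee_pos': array([146.42812896, 607.00460391, 246.43000936]), 'tcp_rot': array([-89.98783557,   0.11236431,  76.43298101]), 'wrist_force': array([ 0.48729495, -0.00084432,  0.24470966]), 'wrist_torque': array([-0.01031429, -0.05579189, -0.03114194]), 'finger_gap': 0.9982514448154084}
scene 614.2837064969447 [[-0.841, 0.542, -0.006, 488.29], [0.375, 0.574, -0.728, -178.788], [-0.391, -0.614, -0.686, 1620.237], [0.0, 0.0, 0.0, 1.0]]
side 441.87720765165614 [[0.794, -0.608, -0.014, -423.558], [-0.447, -0.567, -0.692, 324.79], [0.413, 0.555, -0.722, 746.687], [0.0, 0.0, 0.0, 1.0]]
```

View pics/scene0.png

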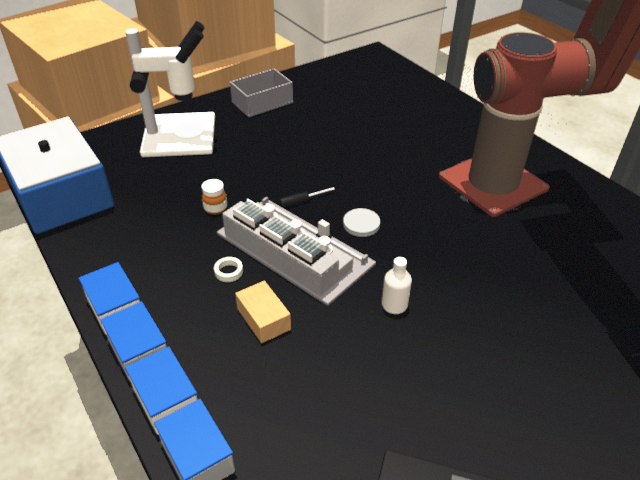

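View pics/side0.png

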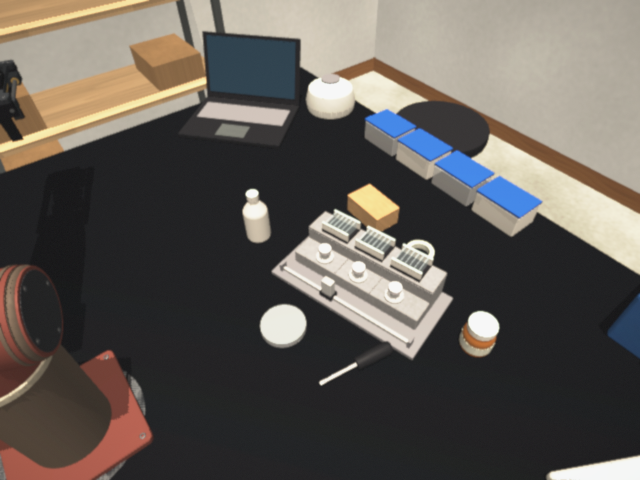

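The side view shows three white plungers at (324,250), (358,268) and (395,290), and the marker at (327,286), in front of and between the left and middle latches. The bottle is at (257,220), the dish at (283,326), the screwdriver at (355,365) and the jar at (478,335).

```bash
python3 - <<'E'
from h import *
import pickle
c=pickle.load(open("side.pkl","rb"))
W=cloud(c)
for n,(u,v) in dict(L=(324,248),M=(358,266),R=(395,288),mk=(327,283),bottle=(253,193),dish=(283,320),jar=(482,322)).items():
    print(n,np.round(pix2w(c,u,v),1))
# caps: z 70..80 in the neighborhood
for n,(u,v) in dict(L=(324,250),M=(358,268),R=(395,290),mk=(327,286)).items():
    w=W[v-14:v+15,u-14:u+15].reshape(-1,3)
    lo,hi=((70,80) if n!="mk" else (55,65))
    k=w[(w[:,2]>lo)&(w[:,2]<hi)]
    print(n,len(k),np.round(np.median(k,0),1),np.round(k.min(0),1),np.round(k.max(0),1))
im=cv2.resize(c["color"][190:360,230:470],None,fx=3.3,fy=3.3,interpolation=cv2.INTER_CUBIC)
cv2.imwrite("pics/side0z.png",im)
E
```

```text
L [541.4  10.   73.3]
M [564.2 -72.2  75.4]
R [ 585.1 -157.    74.2]
mk [496.3 -58.4  60.2]
bottle [488.2 193.8 128.5]
dish [393.1 -49.3  14.8]
jar [ 657.2 -307.1   70.9]
L 170 [547.1  10.1  74.9] [528.8  -5.1  70.1] [577.3  39.8  79.8]
M 183 [569.  -70.8  74.7] [550.6 -86.2  70. ] [599.9 -43.9  80. ]
R 180 [ 588.5 -154.8   74.8] [ 573.4 -168.3   70. ] [ 623.4 -136.1   79.7]
mk 91 [500.1 -55.   59.7] [489.2 -67.3  55.2] [511.1 -42.1  63.7]
```

View pics/side0z.png

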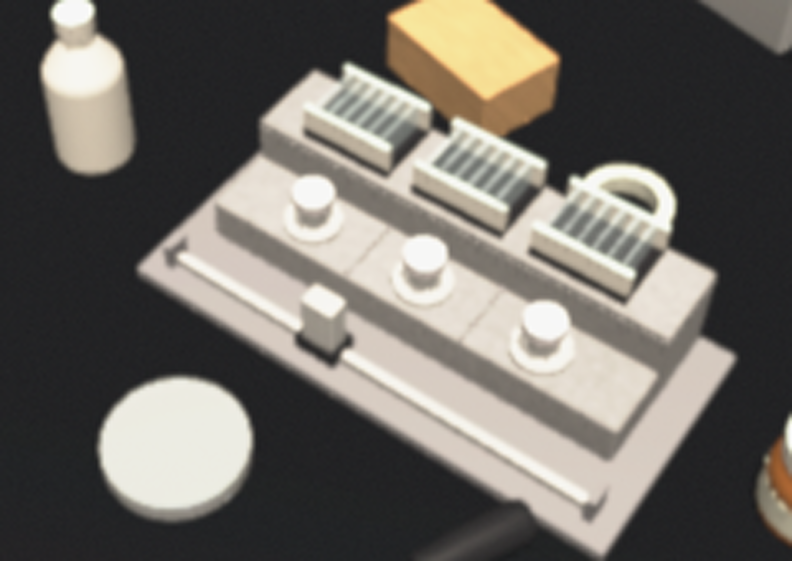

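```bash
python3 - <<'E'
from h import *
import pickle
from scipy.optimize import minimize
c=pickle.load(open("side.pkl","rb"))
W=cloud(c)
hsv=c["color"].astype(int)
# fit dock: known local points; x0,y0,th. Use latch tops + marker line
pts={}
for n,(u,v) in dict(L=(324,250),M=(358,268),R=(395,290)).items():
    w=W[v-14:v+12,u-14:u+15].reshape(-1,3)
    k=w[(w[:,2]>71)&(w[:,2]<79)]
    m=np.median(k[:,:2],0)
    for _ in range(10):
        kk=k[np.hypot(*(k[:,:2]-m).T)<17]; m=(kk[:,:2].max(0)+kk[:,:2].min(0))/2*0.5+kk[:,:2].mean(0)*.5
    pts[n]=m; print(n,m.round(1),len(kk),np.ptp(kk,0).round(1),kk.mean(0).round(1))
d=pts["L"]-pts["R"];print(np.hypot(*d),np.degrees(np.arctan2(-d[0],d[1])))
mid=(pts["L"]+pts["M"]+pts["R"])/3
th=np.arctan2(-d[0],d[1]);R=np.array([[np.cos(th),-np.sin(th)],[np.sin(th),np.cos(th)]])
o=mid-R@[-8,0];print("origin",o)
im=c["color"].copy()
def P(x,y,z): 
    q=w2pix(c,np.r_[o+R@[x,y],z]);return (int(round(q[0]*8)),int(round(q[1]*8)))
poly=np.array([P(x,y,10) for x,y in((-85,-175),(-85,175),(85,175),(85,-175))],np.int32)
cv2.polylines(im,[poly],True,(0,0,255),1,cv2.LINE_AA,3)
for y in(85,0,-85):
    ring=np.array([P(-8+13.5*np.cos(a),y+13.5*np.sin(a),75) for a in np.linspace(0,6.28,40)],np.int32)
    cv2.polylines(im,[ring],True,(0,0,255),1,cv2.LINE_AA,3)
w=W[272:300,312:342].reshape(-1,3);k=w[(w[:,2]>57)&(w[:,2]<63)]
k=((k[:,:2]-o)@R);print("marker local",k.mean(0),k.min(0),k.max(0))
for n in(85,0,-85):print(n,(o+R@[-8,n]).round(1))
cv2.imwrite("pics/fit.png",cv2.resize(im[190:360,230:470],None,fx=3.3,fy=3.3,interpolation=cv2.INTER_CUBIC))
# carry move plan
yaw0=76.43;p0=np.array([146.6,607.5]);t=o+R@[-8,85];dl=(t-p0)/15
for i in range(15):
    y=np.radians(yaw0-(yaw0-(np.degrees(th)-90))*i/15)
    print(i,round((dl@[np.cos(y),np.sin(y)]),1),round(dl@[-np.sin(y),np.cos(y)],1))
print((yaw0-(np.degrees(th)-90))/15)
E
```

```text
L [541.3   8.4] 102 [25.8 26.3  6.5] [540.9   7.8  74.8]
M [563.3 -73.5] 117 [25.9 26.   6.6] [563.1 -73.9  74.5]
R [ 586.5 -155.4] 131 [27.3 26.3  7. ] [ 585.9 -155.6   74.7]
169.8412223540096 15.429633887707126
origin [571.40961837 -71.39245417]
marker local [-64.45339317  35.29057901] [-72.95428958  23.12232556] [-55.59055639  47.73295028]
85 [541.1   8.4]
0 [563.7 -73.5]
-85 [ 586.3 -155.5]
0 -32.7 -34.9
1 -26.0 -40.1
2 -18.6 -44.0
3 -10.6 -46.6
4 -2.3 -47.8
5 6.0 -47.4
6 14.2 -45.6
7 22.0 -42.5
8 29.1 -38.0
9 35.3 -32.3
10 40.4 -25.6
11 44.2 -18.2
12 46.7 -10.2
13 47.8 -1.8
14 47.4 6.5
10.066691074152859
```

View pics/fit.png

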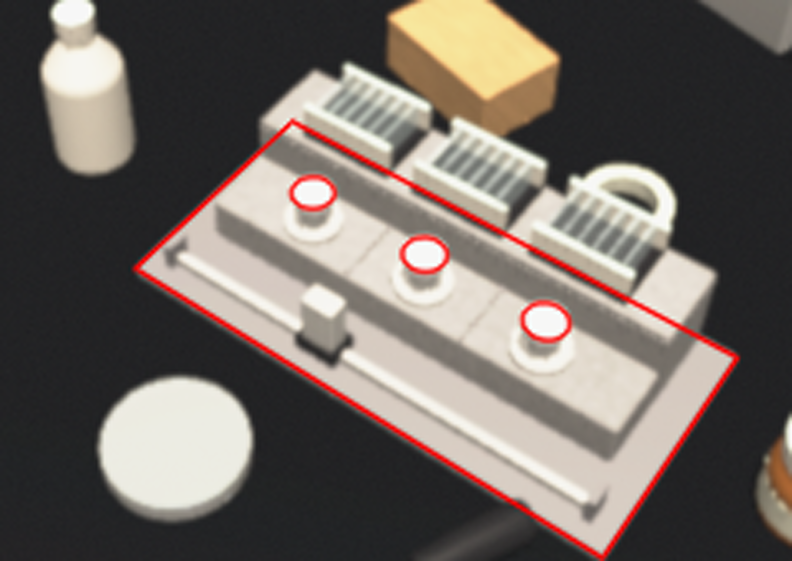

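The red overlay of the dock base outline and the cap rings lies on the picture, and the marker comes out at (-64.5, 35.3) in the dock frame, as it should. Moving over the left latch with the jaws closing.

play_rows(
  moves=[
    {"dx": -0.0327,"dz": -0.0349,"ay": 10,"jaw": 0},
    {"dx": -0.026,"dz": -0.0401,"ay": 10,"jaw": 0},
    {"dx": -0.0186,"dz": -0.044,"ay": 10,"jaw": 0},
    {"dx": -0.0106,"dz": -0.0466,"ay": 10,"jaw": 0},
    {"dx": -0.0023,"dz": -0.0478,"ay": 10,"jaw": 0},
  ],
)

```text
schema error: expected keys ax, ay, az, dx, dy, dz, jaw
```

play_rows(
  moves=[
    {"dx": 0.006,"dz": -0.0474,"ay": 10,"jaw": 0},
    {"dx": 0.0142,"dz": -0.0456,"ay": 10,"jaw": 0},
    {"dx": 0.022,"dz": -0.0425,"ay": 10,"jaw": 0},
    {"dx": 0.0291,"dz": -0.038,"ay": 10,"jaw": 0},
    {"dx": 0.0353,"dz": -0.0323,"ay": 10,"jaw": 0},
  ],
)

```text
schema error: expected keys ax, ay, az, dx, dy, dz, jaw
```

play_rows(
  moves=[
    {"dx": 0.0404,"dz": -0.0256,"ay": 10,"jaw": 0},
    {"dx": 0.0442,"dz": -0.0182,"ay": 10,"jaw": 0},
    {"dx": 0.0467,"dz": -0.0102,"ay": 10,"jaw": 0},
    {"dx": 0.0478,"dz": -0.0018,"ay": 10,"jaw": 0},
    {"dx": 0.0474,"dz": 0.0065,"ay": 10,"jaw": 0},
  ],
)

```text
schema error: expected keys ax, ay, az, dx, dy, dz, jaw
```

All seven keys are required, so I'm sending the rows again in full.

play_rows(
  moves=[
    {"ax": 0,"ay": 10,"az": 0,"dx": -0.0327,"dy": 0,"dz": -0.0349,"jaw": 0},
    {"ax": 0,"ay": 10,"az": 0,"dx": -0.026,"dy": 0,"dz": -0.0401,"jaw": 0},
    {"ax": 0,"ay": 10,"az": 0,"dx": -0.0186,"dy": 0,"dz": -0.044,"jaw": 0},
    {"ax": 0,"ay": 10,"az": 0,"dx": -0.0106,"dy": 0,"dz": -0.0466,"jaw": 0},
    {"ax": 0,"ay": 10,"az": 0,"dx": -0.0023,"dy": 0,"dz": -0.0478,"jaw": 0},
  ],
)

```text
time: 0.72
ee_pos: [279.0, 406.8, 247.1]
tcp_rot: [-90.0, 0.0, 26.1]
wrist_force: [0.7, 0.5, 1.4]
finger_gap: 0.519
```

play_rows(
  moves=[
    {"ax": 0,"ay": 10,"az": 0,"dx": 0.006,"dy": 0,"dz": -0.0474,"jaw": 0},
    {"ax": 0,"ay": 10,"az": 0,"dx": 0.0142,"dy": 0,"dz": -0.0456,"jaw": 0},
    {"ax": 0,"ay": 10,"az": 0,"dx": 0.022,"dy": 0,"dz": -0.0425,"jaw": 0},
    {"ax": 0,"ay": 10,"az": 0,"dx": 0.0291,"dy": 0,"dz": -0.038,"jaw": 0},
    {"ax": 0,"ay": 10,"az": 0,"dx": 0.0353,"dy": 0,"dz": -0.0323,"jaw": 0},
  ],
)

```text
time: 1.35
ee_pos: [412.1, 208.1, 247.3]
tcp_rot: [-90.0, 0.0, -23.9]
wrist_force: [0.6, 0.5, 0.1]
finger_gap: 0.022
```

play_rows(
  moves=[
    {"ax": 0,"ay": 10,"az": 0,"dx": 0.0404,"dy": 0,"dz": -0.0256,"jaw": 0},
    {"ax": 0,"ay": 10,"az": 0,"dx": 0.0442,"dy": 0,"dz": -0.0182,"jaw": 0},
    {"ax": 0,"ay": 10,"az": 0,"dx": 0.0467,"dy": 0,"dz": -0.0102,"jaw": 0},
    {"ax": 0,"ay": 10,"az": 0,"dx": 0.0478,"dy": 0,"dz": -0.0018,"jaw": 0},
    {"ax": 0,"ay": 10,"az": 0,"dx": 0.0474,"dy": 0,"dz": 0.0065,"jaw": 0},
  ],
)

```text
time: 1.98
ee_pos: [546.3, 10.3, 247.1]
tcp_rot: [-90.0, 0.0, -73.9]
wrist_force: [0.6, 0.2, 0.3]
finger_gap: 0.006
```

```bash
cat >> h.py <<'E'
def todelta(target_xy,s=None):
    s=s or read_state(); y=np.radians(s["tcp_rot"][2]); d=np.array(target_xy)-s["ee_pos"][:2]
    return "dx %.1f dz %.1f mm"%(d@[np.cos(y),np.sin(y)],d@[-np.sin(y),np.cos(y)])
E
python3 - <<'E'
from h import *
s=read_state();print(s["time"],s["ee_pos"],s["tcp_rot"],s["wrist_force"],s["finger_gap"]);print(todelta((541.1,8.4),s))
E
```

```text
1.975 [546.32177766  10.28617915 247.12842179] [-9.00299455e+01  2.13404352e-02 -7.39097496e+01] [0.55972477 0.18386872 0.28473025] 0.00601640262652306
dx 0.4 dz -5.5 mm
```

play_rows(
  moves=[
    {"ax": 0,"ay": 0.7,"az": 0,"dx": 0.0004,"dy": 0.03,"dz": -0.0055,"jaw": 0},
    {"ax": 0,"ay": 0,"az": 0,"dx": 0,"dy": 0.04,"dz": 0,"jaw": 0},
    {"ax": 0,"ay": 0,"az": 0,"dx": 0,"dy": 0.04,"dz": 0,"jaw": 0},
    {"ax": 0,"ay": 0,"az": 0,"dx": 0,"dy": 0.024,"dz": 0,"jaw": 0},
    {"ax": 0,"ay": 0,"az": 0,"dx": 0,"dy": 0.004,"dz": 0,"jaw": 0},
  ],
)

```text
time: 2.6
ee_pos: [538.7, 10.0, 107.1]
tcp_rot: [-90.3, 0.1, -74.3]
wrist_force: [-0.2, 0.1, 1.0]
finger_gap: 0.004
```

```bash
python3 - <<'E'
from h import *
s=read_state();print(s["time"],s["ee_pos"],s["tcp_rot"],s["wrist_force"],s["finger_gap"]);print(todelta((541.1,8.4),s))
c=capture("side");im=c["color"]
cv2.imwrite("pics/s1.png",cv2.resize(im[150:350,200:470],None,fx=2.9,fy=2.9,interpolation=cv2.INTER_CUBIC))
E
```

```text
2.6 [538.72633538   9.97703371 107.09407935] [-90.2643232    0.11190656 -74.2714977 ] [-0.15839607  0.05332632  0.9788109 ] 0.003635077126443761
dx 2.2 dz 1.9 mm
```

View pics/s1.png

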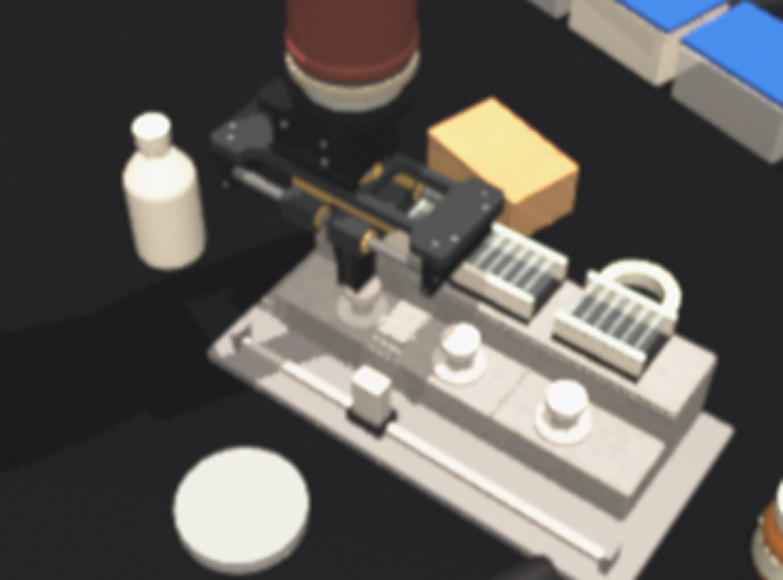

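The closed fingers stand right above the left cap at (360,290), and the gripper body is clear of the housing. Correcting 2 mm sideways and getting a force baseline.

play_rows(
  moves=[
    {"ax": 0,"ay": 0,"az": 0,"dx": 0.001,"dy": 0.001,"dz": 0.001,"jaw": 0},
    {"ax": 0,"ay": 0,"az": 0,"dx": 0,"dy": 0.001,"dz": 0,"jaw": 0},
    {"ax": 0,"ay": 0,"az": 0,"dx": 0,"dy": 0.001,"dz": 0,"jaw": 0},
    {"ax": 0,"ay": 0,"az": 0,"dx": 0,"dy": 0,"dz": 0,"jaw": 0},
    {"ax": 0,"ay": 0,"az": 0,"dx": 0,"dy": 0,"dz": 0,"jaw": 0},
  ],
)

```text
time: 3.28
ee_pos: [542.0, 9.1, 106.7]
tcp_rot: [-90.0, -0.0, -74.3]
wrist_force: [-0.3, 0.6, 0.7]
finger_gap: 0.004
```

```bash
python3 - <<'E'
from h import *
s=read_state();print(s["time"],s["ee_pos"],s["tcp_rot"],s["wrist_force"],s["finger_gap"]);print(todelta((541.1,8.4),s))
E
```

```text
3.275 [541.99439559   9.08019897 106.70595817] [-8.99881977e+01 -5.61906547e-03 -7.42650200e+01] [-0.27830468  0.63675343  0.66446895] 0.004241129759331683
dx 0.4 dz -1.0 mm
```

play_rows(
  moves=[
    {"ax": 0,"ay": 0,"az": 0,"dx": 0,"dy": 0.001,"dz": -0.0005,"jaw": 0},
    {"ax": 0,"ay": 0,"az": 0,"dx": 0,"dy": 0.001,"dz": 0,"jaw": 0},
    {"ax": 0,"ay": 0,"az": 0,"dx": 0,"dy": 0.001,"dz": 0,"jaw": 0},
    {"ax": 0,"ay": 0,"az": 0,"dx": 0,"dy": 0.001,"dz": 0,"jaw": 0},
    {"ax": 0,"ay": 0,"az": 0,"dx": 0,"dy": 0.0005,"dz": 0,"jaw": 0},
  ],
)

```text
time: 3.9
ee_pos: [541.4, 8.9, 101.9]
tcp_rot: [-90.0, 0.0, -74.3]
wrist_force: [0.5, -0.6, 1.1]
finger_gap: 0.004
```

play_rows(
  moves=[
    {"ax": 0,"ay": 0,"az": 0,"dx": 0,"dy": 0.0005,"dz": 0,"jaw": 0},
    {"ax": 0,"ay": 0,"az": 0,"dx": 0,"dy": 0.0005,"dz": 0,"jaw": 0},
    {"ax": 0,"ay": 0,"az": 0,"dx": 0,"dy": 0.0005,"dz": 0,"jaw": 0},
    {"ax": 0,"ay": 0,"az": 0,"dx": 0,"dy": 0,"dz": 0,"jaw": 0},
    {"ax": 0,"ay": 0,"az": 0,"dx": 0,"dy": 0,"dz": 0,"jaw": 0},
  ],
)

```text
time: 4.53
ee_pos: [541.5, 8.9, 100.6]
tcp_rot: [-90.0, -0.0, -74.3]
wrist_force: [0.3, -0.4, 0.1]
finger_gap: 0.004
```

play_rows(
  moves=[
    {"ax": 0,"ay": 0,"az": 0,"dx": 0,"dy": 0.0004,"dz": 0,"jaw": 0},
    {"ax": 0,"ay": 0,"az": 0,"dx": 0,"dy": 0.0004,"dz": 0,"jaw": 0},
    {"ax": 0,"ay": 0,"az": 0,"dx": 0,"dy": 0.0004,"dz": 0,"jaw": 0},
    {"ax": 0,"ay": 0,"az": 0,"dx": 0,"dy": 0.0003,"dz": 0,"jaw": 0},
    {"ax": 0,"ay": 0,"az": 0,"dx": 0,"dy": 0,"dz": 0,"jaw": 0},
  ],
)

```text
time: 5.15
ee_pos: [541.5, 8.9, 99.1]
tcp_rot: [-90.0, -0.0, -74.3]
wrist_force: [-1.0, 0.4, 1.5]
finger_gap: 0.009
```

play_rows(
  moves=[
    {"ax": 0,"ay": 0,"az": 0,"dx": 0,"dy": 0.0003,"dz": 0,"jaw": 0},
    {"ax": 0,"ay": 0,"az": 0,"dx": 0,"dy": 0.0003,"dz": 0,"jaw": 0},
    {"ax": 0,"ay": 0,"az": 0,"dx": 0,"dy": 0.0002,"dz": 0,"jaw": 0},
    {"ax": 0,"ay": 0,"az": 0,"dx": 0,"dy": 0.0002,"dz": 0,"jaw": 0},
    {"ax": 0,"ay": 0,"az": 0,"dx": 0,"dy": 0,"dz": 0,"jaw": 0},
  ],
)

```text
time: 5.78
ee_pos: [541.5, 8.9, 98.1]
tcp_rot: [-90.0, -0.0, -74.3]
wrist_force: [-0.3, -0.6, 2.9]
finger_gap: 0.007
```

play_rows(
  moves=[
    {"ax": 0,"ay": 0,"az": 0,"dx": 0,"dy": 0.0003,"dz": 0,"jaw": 0},
    {"ax": 0,"ay": 0,"az": 0,"dx": 0,"dy": 0.0003,"dz": 0,"jaw": 0},
    {"ax": 0,"ay": 0,"az": 0,"dx": 0,"dy": 0.0003,"dz": 0,"jaw": 0},
    {"ax": 0,"ay": 0,"az": 0,"dx": 0,"dy": 0.0003,"dz": 0,"jaw": 0},
    {"ax": 0,"ay": 0,"az": 0,"dx": 0,"dy": 0.0003,"dz": 0,"jaw": 0},
  ],
)

```text
time: 6.4
ee_pos: [541.6, 8.9, 96.6]
tcp_rot: [-90.0, -0.0, -74.3]
wrist_force: [0.2, -0.6, 4.6]
finger_gap: 0.009
```

play_rows(
  moves=[
    {"ax": 0,"ay": 0,"az": 0,"dx": 0,"dy": 0.0004,"dz": 0,"jaw": 0},
    {"ax": 0,"ay": 0,"az": 0,"dx": 0,"dy": 0.0004,"dz": 0,"jaw": 0},
    {"ax": 0,"ay": 0,"az": 0,"dx": 0,"dy": 0.0004,"dz": 0,"jaw": 0},
    {"ax": 0,"ay": 0,"az": 0,"dx": 0,"dy": 0.0004,"dz": 0,"jaw": 0},
    {"ax": 0,"ay": 0,"az": 0,"dx": 0,"dy": 0.0004,"dz": 0,"jaw": 0},
  ],
)

```text
time: 7.02
ee_pos: [541.5, 8.9, 94.6]
tcp_rot: [-90.0, -0.0, -74.3]
wrist_force: [0.2, -0.5, 5.9]
finger_gap: 0.009
```

play_rows(
  moves=[
    {"ax": 0,"ay": 0,"az": 0,"dx": 0,"dy": 0.0004,"dz": 0,"jaw": 0},
    {"ax": 0,"ay": 0,"az": 0,"dx": 0,"dy": 0.0004,"dz": 0,"jaw": 0},
    {"ax": 0,"ay": 0,"az": 0,"dx": 0,"dy": 0.0004,"dz": 0,"jaw": 0},
    {"ax": 0,"ay": 0,"az": 0,"dx": 0,"dy": 0.0004,"dz": 0,"jaw": 0},
    {"ax": 0,"ay": 0,"az": 0,"dx": 0,"dy": 0.0004,"dz": 0,"jaw": 0},
  ],
)

```text
time: 7.65
ee_pos: [541.5, 8.9, 92.6]
tcp_rot: [-90.0, -0.0, -74.3]
wrist_force: [-0.8, 0.1, 4.7]
finger_gap: 0.007
```

The force is past its peak of about 6 N, so the left latch is sound. Continuing to the click.

play_rows(
  moves=[
    {"ax": 0,"ay": 0,"az": 0,"dx": 0,"dy": 0.0008,"dz": 0,"jaw": 0},
    {"ax": 0,"ay": 0,"az": 0,"dx": 0,"dy": 0.0008,"dz": 0,"jaw": 0},
    {"ax": 0,"ay": 0,"az": 0,"dx": 0,"dy": 0.0008,"dz": 0,"jaw": 0},
    {"ax": 0,"ay": 0,"az": 0,"dx": 0,"dy": 0.0008,"dz": 0,"jaw": 0},
    {"ax": 0,"ay": 0,"az": 0,"dx": 0,"dy": 0.0008,"dz": 0,"jaw": 0},
  ],
)

```text
time: 8.28
ee_pos: [541.3, 9.0, 88.2]
tcp_rot: [-90.0, 0.0, -74.3]
wrist_force: [-0.7, 0.6, 0.6]
finger_gap: 0.008
```

play_rows(
  moves=[
    {"ax": 0,"ay": 0,"az": 0,"dx": 0,"dy": 0.0006,"dz": 0,"jaw": 0},
    {"ax": 0,"ay": 0,"az": 0,"dx": 0,"dy": 0.0006,"dz": 0,"jaw": 0},
    {"ax": 0,"ay": 0,"az": 0,"dx": 0,"dy": 0.0006,"dz": 0,"jaw": 0},
    {"ax": 0,"ay": 0,"az": 0,"dx": 0,"dy": 0.0006,"dz": 0,"jaw": 0},
    {"ax": 0,"ay": 0,"az": 0,"dx": 0,"dy": 0.0004,"dz": 0,"jaw": 0},
  ],
)

```text
time: 8.9
ee_pos: [541.4, 8.9, 85.7]
tcp_rot: [-90.0, 0.0, -74.3]
wrist_force: [-0.1, -0.2, -0.5]
finger_gap: 0.004
```

play_rows(
  moves=[
    {"ax": 0,"ay": 0,"az": 0,"dx": 0,"dy": 0.0004,"dz": 0,"jaw": 0},
    {"ax": 0,"ay": 0,"az": 0,"dx": 0,"dy": 0.0003,"dz": 0,"jaw": 0},
    {"ax": 0,"ay": 0,"az": 0,"dx": 0,"dy": -0.015,"dz": 0,"jaw": 0},
    {"ax": 0,"ay": 0,"az": 0,"dx": 0,"dy": -0.0117,"dz": 0,"jaw": 0},
    {"ax": 0,"ay": 0,"az": 0,"dx": 0,"dy": 0,"dz": 0,"jaw": 0},
  ],
)

```text
time: 9.52
ee_pos: [542.9, 8.8, 113.9]
tcp_rot: [-89.8, -0.1, -74.3]
wrist_force: [-0.0, -0.3, 0.7]
finger_gap: 0.008
```

play_rows(
  moves=[
    {"ax": 0,"ay": 0,"az": 0,"dx": 0.03,"dy": 0,"dz": 0,"jaw": 0},
    {"ax": 0,"ay": 0,"az": 0,"dx": 0.04,"dy": 0,"dz": -0.0008,"jaw": 0},
    {"ax": 0,"ay": 0,"az": 0,"dx": 0.0154,"dy": 0,"dz": 0,"jaw": 0},
    {"ax": 0,"ay": 0,"az": 0,"dx": 0,"dy": 0.005,"dz": 0,"jaw": 0},
    {"ax": 0,"ay": 0,"az": 0,"dx": 0,"dy": 0.003,"dz": 0,"jaw": 0},
  ],
)

```text
time: 10.15
ee_pos: [563.1, -72.4, 102.8]
tcp_rot: [-90.1, 0.1, -74.2]
wrist_force: [-0.1, 0.4, -0.2]
finger_gap: 0.003
```

```bash
python3 - <<'E'
from h import *
s=read_state();print(s["time"],s["ee_pos"],s["tcp_rot"],s["wrist_force"],s["finger_gap"]);print(todelta((563.7,-73.5),s))
c=capture("side");im=c["color"];W=cloud(c)
u,v=map(int,w2pix(c,[541.1,8.4,59]))
w=W[v-12:v+12,u-12:u+12].reshape(-1,3);w=w[np.hypot(w[:,0]-541,w[:,1]-8.4)<9];print(len(w),np.percentile(w[:,2],[5,25,50,75,95]))
cv2.imwrite("pics/s2.png",cv2.resize(im[150:350,200:470],None,fx=2.9,fy=2.9,interpolation=cv2.INTER_CUBIC))
E
```

```text
10.15 [563.06514539 -72.39426678 102.84937688] [-9.00701214e+01  7.34614937e-02 -7.42468645e+01] [-0.05286611  0.37769299 -0.18292367] 0.002820922646956241
dx 1.2 dz 0.3 mm
40 [57.64931444 58.63249296 59.37914923 60.07066185 61.65153118]
```

View pics/s2.png

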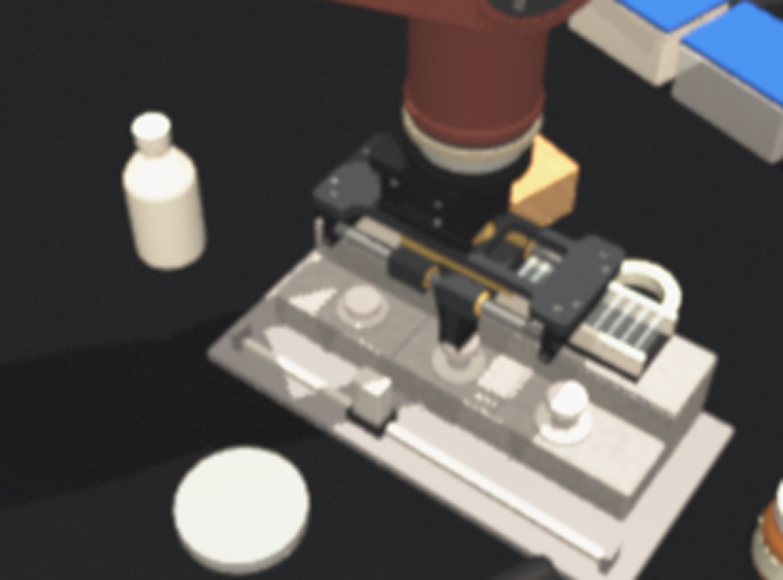

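The left cap at (360,303) is down: its top measures 59.4 mm, so it has clicked. The fingers are above the middle cap at (458,350). Now the middle latch.

play_rows(
  moves=[
    {"ax": 0,"ay": 0,"az": 0,"dx": 0.0005,"dy": 0.0005,"dz": 0,"jaw": 0},
    {"ax": 0,"ay": 0,"az": 0,"dx": 0,"dy": 0.0005,"dz": 0,"jaw": 0},
    {"ax": 0,"ay": 0,"az": 0,"dx": 0,"dy": 0.0005,"dz": 0,"jaw": 0},
    {"ax": 0,"ay": 0,"az": 0,"dx": 0,"dy": 0.0005,"dz": 0,"jaw": 0},
    {"ax": 0,"ay": 0,"az": 0,"dx": 0,"dy": 0.0005,"dz": 0,"jaw": 0},
  ],
)

```text
time: 10.82
ee_pos: [564.0, -74.0, 101.3]
tcp_rot: [-90.0, -0.0, -74.3]
wrist_force: [-0.3, -0.9, -0.3]
finger_gap: 0.007
```

play_rows(
  moves=[
    {"ax": 0,"ay": 0,"az": 0,"dx": 0,"dy": 0.0003,"dz": 0,"jaw": 0},
    {"ax": 0,"ay": 0,"az": 0,"dx": 0,"dy": 0.0003,"dz": 0,"jaw": 0},
    {"ax": 0,"ay": 0,"az": 0,"dx": 0,"dy": 0.0002,"dz": 0,"jaw": 0},
    {"ax": 0,"ay": 0,"az": 0,"dx": 0,"dy": 0.0002,"dz": 0,"jaw": 0},
    {"ax": 0,"ay": 0,"az": 0,"dx": 0,"dy": 0,"dz": 0,"jaw": 0},
  ],
)

```text
time: 11.45
ee_pos: [564.0, -74.0, 100.4]
tcp_rot: [-90.0, -0.0, -74.3]
wrist_force: [-1.5, -0.1, 2.8]
finger_gap: 0.008
```

play_rows(
  moves=[
    {"ax": 0,"ay": 0,"az": 0,"dx": 0,"dy": 0.0002,"dz": 0,"jaw": 0},
    {"ax": 0,"ay": 0,"az": 0,"dx": 0,"dy": 0.0002,"dz": 0,"jaw": 0},
    {"ax": 0,"ay": 0,"az": 0,"dx": 0,"dy": 0.0002,"dz": 0,"jaw": 0},
    {"ax": 0,"ay": 0,"az": 0,"dx": 0,"dy": 0,"dz": 0,"jaw": 0},
    {"ax": 0,"ay": 0,"az": 0,"dx": 0,"dy": 0,"dz": 0,"jaw": 0},
  ],
)

```text
time: 12.08
ee_pos: [564.0, -74.0, 99.8]
tcp_rot: [-90.0, -0.0, -74.3]
wrist_force: [-2.6, 0.6, 4.4]
finger_gap: 0.005
```

play_rows(
  moves=[
    {"ax": 0,"ay": 0,"az": 0,"dx": 0,"dy": 0.0002,"dz": 0,"jaw": 0},
    {"ax": 0,"ay": 0,"az": 0,"dx": 0,"dy": 0.0002,"dz": 0,"jaw": 0},
    {"ax": 0,"ay": 0,"az": 0,"dx": 0,"dy": 0.0001,"dz": 0,"jaw": 0},
    {"ax": 0,"ay": 0,"az": 0,"dx": 0,"dy": 0,"dz": 0,"jaw": 0},
    {"ax": 0,"ay": 0,"az": 0,"dx": 0,"dy": 0,"dz": 0,"jaw": 0},
  ],
)

```text
time: 12.7
ee_pos: [564.1, -74.0, 99.4]
tcp_rot: [-90.0, -0.0, -74.3]
wrist_force: [-2.2, 0.0, 5.8]
finger_gap: 0.002
```

play_rows(
  moves=[
    {"ax": 0,"ay": 0,"az": 0,"dx": 0,"dy": 0.0002,"dz": 0,"jaw": 0},
    {"ax": 0,"ay": 0,"az": 0,"dx": 0,"dy": 0.0002,"dz": 0,"jaw": 0},
    {"ax": 0,"ay": 0,"az": 0,"dx": 0,"dy": 0.0001,"dz": 0,"jaw": 0},
    {"ax": 0,"ay": 0,"az": 0,"dx": 0,"dy": 0,"dz": 0,"jaw": 0},
    {"ax": 0,"ay": 0,"az": 0,"dx": 0,"dy": 0,"dz": 0,"jaw": 0},
  ],
)

```text
time: 13.32
ee_pos: [564.1, -74.0, 99.1]
tcp_rot: [-90.0, -0.0, -74.3]
wrist_force: [-3.6, 0.6, 7.2]
finger_gap: 0.006
```

play_rows(
  moves=[
    {"ax": 0,"ay": 0,"az": 0,"dx": 0,"dy": 0.0002,"dz": 0,"jaw": 0},
    {"ax": 0,"ay": 0,"az": 0,"dx": 0,"dy": 0.0002,"dz": 0,"jaw": 0},
    {"ax": 0,"ay": 0,"az": 0,"dx": 0,"dy": 0.0002,"dz": 0,"jaw": 0},
    {"ax": 0,"ay": 0,"az": 0,"dx": 0,"dy": 0,"dz": 0,"jaw": 0},
    {"ax": 0,"ay": 0,"az": 0,"dx": 0,"dy": 0,"dz": 0,"jaw": 0},
  ],
)

```text
time: 13.95
ee_pos: [564.1, -74.0, 98.8]
tcp_rot: [-90.0, -0.0, -74.3]
wrist_force: [-4.5, -0.2, 7.7]
finger_gap: 0.009
```

play_rows(
  moves=[
    {"ax": 0,"ay": 0,"az": 0,"dx": 0,"dy": 0.0002,"dz": 0,"jaw": 0},
    {"ax": 0,"ay": 0,"az": 0,"dx": 0,"dy": 0.0002,"dz": 0,"jaw": 0},
    {"ax": 0,"ay": 0,"az": 0,"dx": 0,"dy": 0.0002,"dz": 0,"jaw": 0},
    {"ax": 0,"ay": 0,"az": 0,"dx": 0,"dy": 0,"dz": 0,"jaw": 0},
    {"ax": 0,"ay": 0,"az": 0,"dx": 0,"dy": 0,"dz": 0,"jaw": 0},
  ],
)

```text
time: 14.58
ee_pos: [564.1, -74.0, 98.3]
tcp_rot: [-90.0, -0.0, -74.3]
wrist_force: [-4.6, 0.9, 10.0]
finger_gap: 0.001
```

play_rows(
  moves=[
    {"ax": 0,"ay": 0,"az": 0,"dx": 0,"dy": 0.0002,"dz": 0,"jaw": 0},
    {"ax": 0,"ay": 0,"az": 0,"dx": 0,"dy": 0.0001,"dz": 0,"jaw": 0},
    {"ax": 0,"ay": 0,"az": 0,"dx": 0,"dy": 0,"dz": 0,"jaw": 0},
    {"ax": 0,"ay": 0,"az": 0,"dx": 0,"dy": 0,"dz": 0,"jaw": 0},
    {"ax": 0,"ay": 0,"az": 0,"dx": 0,"dy": 0,"dz": 0,"jaw": 0},
  ],
)

```text
time: 15.2
ee_pos: [564.1, -74.0, 98.2]
tcp_rot: [-90.0, -0.0, -74.3]
wrist_force: [-3.9, 1.0, 10.6]
finger_gap: 0.002
```

The middle latch shows 10.6 N and hasn't clicked, so it is out of limits. Letting it spring back and going to the right one.

play_rows(
  moves=[
    {"ax": 0,"ay": 0,"az": 0,"dx": 0,"dy": -0.002,"dz": 0,"jaw": 0},
    {"ax": 0,"ay": 0,"az": 0,"dx": 0,"dy": -0.004,"dz": 0,"jaw": 0},
    {"ax": 0,"ay": 0,"az": 0,"dx": 0,"dy": -0.007,"dz": 0,"jaw": 0},
    {"ax": 0,"ay": 0,"az": 0,"dx": 0,"dy": 0,"dz": 0,"jaw": 0},
    {"ax": 0,"ay": 0,"az": 0,"dx": 0.02,"dy": 0,"dz": 0,"jaw": 0},
  ],
)

```text
time: 15.82
ee_pos: [569.3, -92.9, 109.9]
tcp_rot: [-90.0, 0.0, -74.2]
wrist_force: [-0.5, 0.5, 0.5]
finger_gap: 0.008
```

play_rows(
  moves=[
    {"ax": 0,"ay": 0,"az": 0,"dx": 0.04,"dy": 0,"dz": -0.0007,"jaw": 0},
    {"ax": 0,"ay": 0,"az": 0,"dx": 0.0245,"dy": 0,"dz": 0,"jaw": 0},
    {"ax": 0,"ay": 0,"az": 0,"dx": 0,"dy": 0.005,"dz": 0,"jaw": 0},
    {"ax": 0,"ay": 0,"az": 0,"dx": 0,"dy": 0.002,"dz": 0,"jaw": 0},
    {"ax": 0,"ay": 0,"az": 0,"dx": 0,"dy": 0,"dz": 0,"jaw": 0},
  ],
)

```text
time: 16.45
ee_pos: [585.6, -154.4, 102.4]
tcp_rot: [-90.1, 0.1, -74.2]
wrist_force: [-0.5, -0.3, -0.5]
finger_gap: 0.005
```

```bash
python3 - <<'E'
from h import *
s=read_state();print(s["time"],s["ee_pos"],s["tcp_rot"],s["wrist_force"],s["finger_gap"]);print(todelta((586.3,-155.5),s))
c=capture("side");im=c["color"];W=cloud(c)
for x,y,z in((541.1,8.4,59),(563.7,-73.5,75)):
    u,v=map(int,w2pix(c,[x,y,z]))
    w=W[v-12:v+12,u-12:u+12].reshape(-1,3);w=w[(np.hypot(w[:,0]-x,w[:,1]-y)<9)];print(len(w),np.percentile(w[:,2],[5,25,50,75,95]).round(1))
cv2.imwrite("pics/s3.png",cv2.resize(im[150:350,200:470],None,fx=2.9,fy=2.9,interpolation=cv2.INTER_CUBIC))
E
```

```text
16.45 [ 585.60736044 -154.44644585  102.42050347] [-9.00652803e+01  6.52344982e-02 -7.42210469e+01] [-0.46668656 -0.34725699 -0.54005599] 0.005407384950990831
dx 1.2 dz 0.4 mm
40 [57.5 58.4 59.4 60.2 61.4]
82 [48.9 53.6 73.4 75.1 76.3]
```

View pics/s3.png

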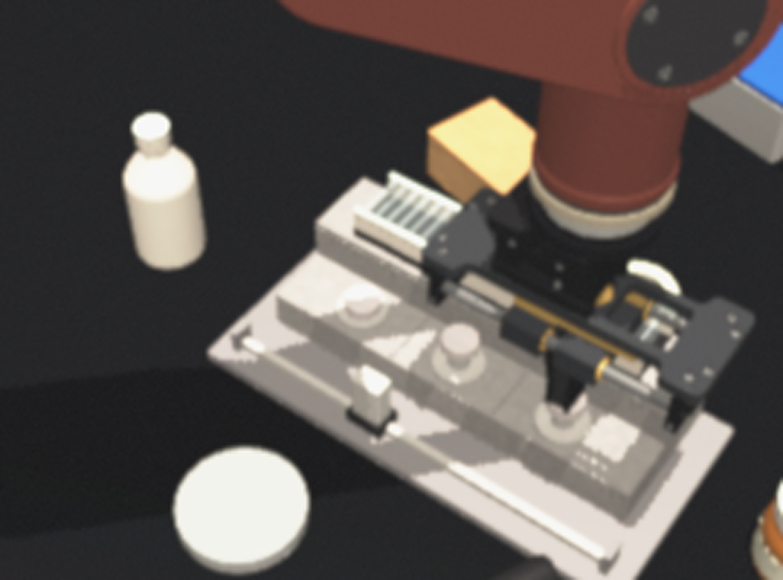

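The left cap (360,303) is down, the middle cap (461,343) is up at 75 mm, and the fingers are above the right cap (560,408). Pressing the right latch.

play_rows(
  moves=[
    {"ax": 0,"ay": 0,"az": 0,"dx": 0.0005,"dy": 0.0005,"dz": 0,"jaw": 0},
    {"ax": 0,"ay": 0,"az": 0,"dx": 0,"dy": 0.0005,"dz": 0,"jaw": 0},
    {"ax": 0,"ay": 0,"az": 0,"dx": 0,"dy": 0.0005,"dz": 0,"jaw": 0},
    {"ax": 0,"ay": 0,"az": 0,"dx": 0,"dy": 0.0005,"dz": 0,"jaw": 0},
    {"ax": 0,"ay": 0,"az": 0,"dx": 0,"dy": 0.0004,"dz": 0,"jaw": 0},
  ],
)

```text
time: 17.12
ee_pos: [586.3, -156.0, 100.7]
tcp_rot: [-90.0, 0.0, -74.3]
wrist_force: [0.7, 0.1, 0.6]
finger_gap: 0.002
```

play_rows(
  moves=[
    {"ax": 0,"ay": 0,"az": 0,"dx": 0,"dy": 0.0004,"dz": 0,"jaw": 0},
    {"ax": 0,"ay": 0,"az": 0,"dx": 0,"dy": 0.0004,"dz": 0,"jaw": 0},
    {"ax": 0,"ay": 0,"az": 0,"dx": 0,"dy": 0.0004,"dz": 0,"jaw": 0},
    {"ax": 0,"ay": 0,"az": 0,"dx": 0,"dy": 0.0004,"dz": 0,"jaw": 0},
    {"ax": 0,"ay": 0,"az": 0,"dx": 0,"dy": 0,"dz": 0,"jaw": 0},
  ],
)

```text
time: 17.75
ee_pos: [586.4, -156.0, 99.2]
tcp_rot: [-90.0, -0.0, -74.3]
wrist_force: [0.0, 1.0, 2.1]
finger_gap: 0.004
```

play_rows(
  moves=[
    {"ax": 0,"ay": 0,"az": 0,"dx": 0,"dy": 0.0003,"dz": 0,"jaw": 0},
    {"ax": 0,"ay": 0,"az": 0,"dx": 0,"dy": 0.0003,"dz": 0,"jaw": 0},
    {"ax": 0,"ay": 0,"az": 0,"dx": 0,"dy": 0.0003,"dz": 0,"jaw": 0},
    {"ax": 0,"ay": 0,"az": 0,"dx": 0,"dy": 0.0003,"dz": 0,"jaw": 0},
    {"ax": 0,"ay": 0,"az": 0,"dx": 0,"dy": 0,"dz": 0,"jaw": 0},
  ],
)

```text
time: 18.38
ee_pos: [586.4, -156.0, 98.0]
tcp_rot: [-90.0, -0.0, -74.3]
wrist_force: [-1.8, 0.3, 2.4]
finger_gap: 0.003
```

Soft, so sound so far. Continuing.

play_rows(
  moves=[
    {"ax": 0,"ay": 0,"az": 0,"dx": 0,"dy": 0.0004,"dz": 0,"jaw": 0},
    {"ax": 0,"ay": 0,"az": 0,"dx": 0,"dy": 0.0004,"dz": 0,"jaw": 0},
    {"ax": 0,"ay": 0,"az": 0,"dx": 0,"dy": 0.0004,"dz": 0,"jaw": 0},
    {"ax": 0,"ay": 0,"az": 0,"dx": 0,"dy": 0.0004,"dz": 0,"jaw": 0},
    {"ax": 0,"ay": 0,"az": 0,"dx": 0,"dy": 0.0004,"dz": 0,"jaw": 0},
  ],
)

```text
time: 19.0
ee_pos: [586.4, -156.0, 96.0]
tcp_rot: [-90.0, -0.0, -74.3]
wrist_force: [-2.5, 0.2, 4.4]
finger_gap: 0.007
```

play_rows(
  moves=[
    {"ax": 0,"ay": 0,"az": 0,"dx": 0,"dy": 0.0004,"dz": 0,"jaw": 0},
    {"ax": 0,"ay": 0,"az": 0,"dx": 0,"dy": 0.0004,"dz": 0,"jaw": 0},
    {"ax": 0,"ay": 0,"az": 0,"dx": 0,"dy": 0.0004,"dz": 0,"jaw": 0},
    {"ax": 0,"ay": 0,"az": 0,"dx": 0,"dy": 0.0004,"dz": 0,"jaw": 0},
    {"ax": 0,"ay": 0,"az": 0,"dx": 0,"dy": 0.0004,"dz": 0,"jaw": 0},
  ],
)

```text
time: 19.62
ee_pos: [586.4, -156.0, 94.1]
tcp_rot: [-90.0, -0.0, -74.3]
wrist_force: [-2.1, -0.4, 6.0]
finger_gap: 0.004
```

play_rows(
  moves=[
    {"ax": 0,"ay": 0,"az": 0,"dx": 0,"dy": 0.0004,"dz": 0,"jaw": 0},
    {"ax": 0,"ay": 0,"az": 0,"dx": 0,"dy": 0.0004,"dz": 0,"jaw": 0},
    {"ax": 0,"ay": 0,"az": 0,"dx": 0,"dy": 0.0004,"dz": 0,"jaw": 0},
    {"ax": 0,"ay": 0,"az": 0,"dx": 0,"dy": 0.0004,"dz": 0,"jaw": 0},
    {"ax": 0,"ay": 0,"az": 0,"dx": 0,"dy": 0.0004,"dz": 0,"jaw": 0},
  ],
)

```text
time: 20.25
ee_pos: [586.4, -156.0, 92.0]
tcp_rot: [-90.0, -0.0, -74.3]
wrist_force: [-1.6, -0.2, 4.6]
finger_gap: 0.005
```

Past its peak of about 6 N.

play_rows(
  moves=[
    {"ax": 0,"ay": 0,"az": 0,"dx": 0,"dy": 0.0008,"dz": 0,"jaw": 0},
    {"ax": 0,"ay": 0,"az": 0,"dx": 0,"dy": 0.0008,"dz": 0,"jaw": 0},
    {"ax": 0,"ay": 0,"az": 0,"dx": 0,"dy": 0.0008,"dz": 0,"jaw": 0},
    {"ax": 0,"ay": 0,"az": 0,"dx": 0,"dy": 0.0008,"dz": 0,"jaw": 0},
    {"ax": 0,"ay": 0,"az": 0,"dx": 0,"dy": 0.0005,"dz": 0,"jaw": 0},
  ],
)

```text
time: 20.88
ee_pos: [586.3, -155.9, 87.8]
tcp_rot: [-90.0, 0.0, -74.3]
wrist_force: [-0.8, -0.3, 0.9]
finger_gap: 0.006
```

play_rows(
  moves=[
    {"ax": 0,"ay": 0,"az": 0,"dx": 0,"dy": 0.0006,"dz": 0,"jaw": 0},
    {"ax": 0,"ay": 0,"az": 0,"dx": 0,"dy": 0.0006,"dz": 0,"jaw": 0},
    {"ax": 0,"ay": 0,"az": 0,"dx": 0,"dy": 0.0006,"dz": 0,"jaw": 0},
    {"ax": 0,"ay": 0,"az": 0,"dx": 0,"dy": 0.0006,"dz": 0,"jaw": 0},
    {"ax": 0,"ay": 0,"az": 0,"dx": 0,"dy": 0.0005,"dz": 0,"jaw": 0},
  ],
)

```text
time: 21.5
ee_pos: [586.4, -155.9, 85.3]
tcp_rot: [-90.0, -0.0, -74.3]
wrist_force: [0.1, -0.1, -0.7]
finger_gap: 0.005
```

play_rows(
  moves=[
    {"ax": 0,"ay": 0,"az": 0,"dx": 0,"dy": 0.0004,"dz": 0,"jaw": 0},
    {"ax": 0,"ay": 0,"az": 0,"dx": 0,"dy": 0,"dz": 0,"jaw": 0},
    {"ax": 0,"ay": 0,"az": 0,"dx": 0,"dy": -0.005,"dz": 0,"jaw": 0},
    {"ax": 0,"ay": 0,"az": 0,"dx": 0,"dy": -0.02,"dz": 0,"jaw": 0},
    {"ax": 0,"ay": 0,"az": 0,"dx": 0,"dy": -0.02,"dz": 0,"jaw": 0},
  ],
)

```text
time: 22.12
ee_pos: [586.8, -156.1, 131.9]
tcp_rot: [-89.9, -0.0, -74.3]
wrist_force: [-0.4, -0.5, 0.4]
finger_gap: 0.004
```

play_rows(
  moves=[
    {"ax": 0,"ay": 0,"az": 0,"dx": 0,"dy": 0,"dz": -0.0363,"jaw": 0.6},
    {"ax": 0,"ay": 0,"az": 0,"dx": -0.04,"dy": 0,"dz": -0.02,"jaw": 0.6},
    {"ax": 0,"ay": 0,"az": 0,"dx": -0.045,"dy": 0,"dz": 0,"jaw": 0.6},
    {"ax": 0,"ay": 0,"az": 0,"dx": -0.0363,"dy": 0,"dz": 0,"jaw": 0.6},
    {"ax": 0,"ay": 0.3,"az": 0,"dx": 0,"dy": 0.02,"dz": 0,"jaw": 0.6},
  ],
)

```text
time: 22.75
ee_pos: [500.9, -52.9, 113.2]
tcp_rot: [-89.7, -0.1, -74.4]
wrist_force: [1.2, -0.8, -0.1]
finger_gap: 0.492
```

```bash
python3 - <<'E'
from h import *
s=read_state();print(s["time"],s["ee_pos"],s["tcp_rot"],s["wrist_force"],s["finger_gap"]);print(todelta((499.8,-54.5),s))
c=capture("side");im=c["color"];W=cloud(c)
for x,y,z in((541.1,8.4,59),(563.7,-73.5,75),(586.3,-155.5,59)):
    u,v=map(int,w2pix(c,[x,y,z]))
    w=W[v-12:v+12,u-12:u+12].reshape(-1,3);w=w[(np.hypot(w[:,0]-x,w[:,1]-y)<9)];print(len(w),np.percentile(w[:,2],[5,25,50,75,95]).round(1) if len(w) else "")
cv2.imwrite("pics/s4.png",cv2.resize(im[150:350,200:470],None,fx=2.9,fy=2.9,interpolation=cv2.INTER_CUBIC))
E
```

```text
22.75 [500.89828951 -52.86219981 113.23889407] [-89.69248857  -0.14788927 -74.41854507] [ 1.22356591 -0.82587654 -0.12195477] 0.4917610524603578
dx 1.3 dz -1.5 mm
29 [58.  58.7 59.1 60.2 61.2]
6 [48.1 49.2 50.1 50.7 51.2]
56 [57.6 58.6 59.3 60.2 61.5]
```

View pics/s4.png

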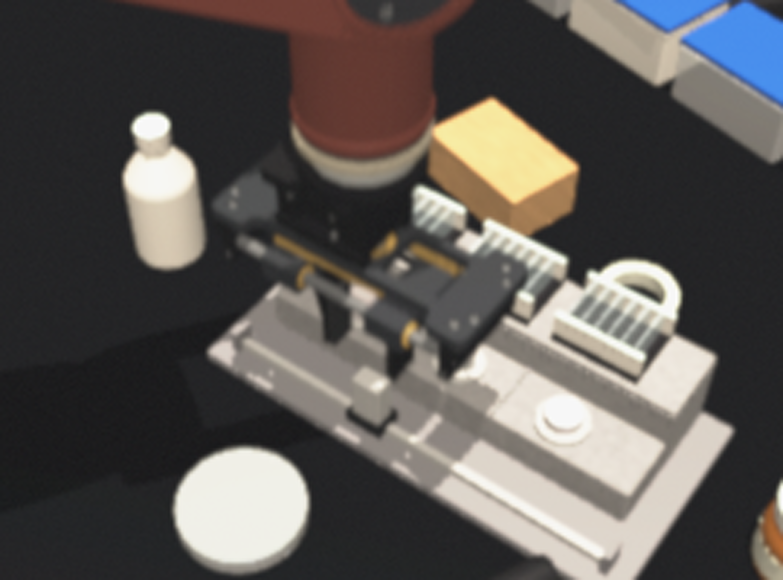

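The right cap (565,412) is down at 59.3 mm, and the open fingers are above the marker tab (372,385). Descending around the tab.

play_rows(
  moves=[
    {"ax": 0,"ay": 0,"az": 0,"dx": 0.0005,"dy": 0.012,"dz": -0.0005,"jaw": 0.6},
    {"ax": 0,"ay": 0,"az": 0,"dx": 0,"dy": 0.012,"dz": 0,"jaw": 0.6},
    {"ax": 0,"ay": 0,"az": 0,"dx": 0,"dy": 0.012,"dz": 0,"jaw": 0.6},
    {"ax": 0,"ay": 0,"az": 0,"dx": 0,"dy": 0.012,"dz": 0,"jaw": 0.6},
    {"ax": 0,"ay": 0,"az": 0,"dx": 0,"dy": 0.002,"dz": 0,"jaw": 0.6},
  ],
)

```text
time: 23.42
ee_pos: [498.0, -55.0, 58.6]
tcp_rot: [-90.1, 0.1, -74.6]
wrist_force: [-0.1, 0.1, 0.2]
finger_gap: 0.602
```

```bash
python3 - <<'E'
from h import *
s=read_state();print(s["time"],s["ee_pos"],s["tcp_rot"],s["wrist_force"],s["finger_gap"]);print(todelta((499.8,-54.5),s))
c=capture("side");im=c["color"]
cv2.imwrite("pics/s5.png",cv2.resize(im[150:350,200:470],None,fx=2.9,fy=2.9,interpolation=cv2.INTER_CUBIC))
E
```

```text
23.425 [498.01120849 -54.97923967  58.55348135] [-9.01222225e+01  7.15638929e-02 -7.45797928e+01] [-0.14721563  0.11209634  0.24964803] 0.6023227402621153
dx 0.0 dz 1.9 mm
```

View pics/s5.png

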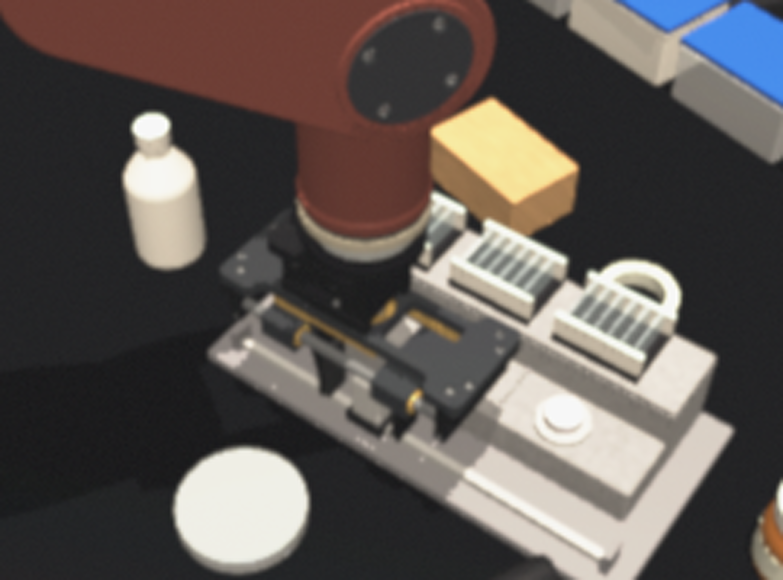

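play_rows(
  moves=[
    {"ax": 0,"ay": 0,"az": 0,"dx": 0,"dy": 0,"dz": 0,"jaw": 0.2},
    {"ax": 0,"ay": 0,"az": 0,"dx": 0,"dy": 0,"dz": 0,"jaw": 0.2},
    {"ax": 0,"ay": 0,"az": 0,"dx": 0,"dy": 0,"dz": 0,"jaw": 0.2},
    {"ax": 0,"ay": 0,"az": 0,"dx": 0,"dy": 0,"dz": 0,"jaw": 0.2},
    {"ax": 0,"ay": 0,"az": 0,"dx": 0,"dy": 0,"dz": 0,"jaw": 0.2},
  ],
)

```text
time: 24.1
ee_pos: [499.1, -55.0, 60.2]
tcp_rot: [-90.0, -0.0, -74.6]
wrist_force: [-0.3, 0.2, 2.0]
finger_gap: 0.273
```

```bash
python3 - <<'E'
from h import *
s=read_state();print(s["time"],s["ee_pos"],s["tcp_rot"],s["wrist_force"],s["finger_gap"]);print(todelta((509.2,-88.6),s))
E
```

```text
24.1 [499.10047752 -55.04062756  60.24467124] [-8.99763838e+01 -4.91743058e-03 -7.45680370e+01] [-0.31909228  0.23710508  1.95010966] 0.2726873770306695
dx 35.0 dz 0.8 mm
```

Gripped: an opening of 0.273 is 23.7 mm, which matches the 24 mm tab. Sliding 35 mm along the rail.

play_rows(
  moves=[
    {"ax": 0,"ay": 0,"az": 0,"dx": 0.006,"dy": 0,"dz": 0.0001,"jaw": 0.2},
    {"ax": 0,"ay": 0,"az": 0,"dx": 0.0085,"dy": 0,"dz": 0.0001,"jaw": 0.2},
    {"ax": 0,"ay": 0,"az": 0,"dx": 0.0085,"dy": 0,"dz": 0.0001,"jaw": 0.2},
    {"ax": 0,"ay": 0,"az": 0,"dx": 0.0085,"dy": 0,"dz": 0.0001,"jaw": 0.2},
    {"ax": 0,"ay": 0,"az": 0,"dx": 0.0035,"dy": 0,"dz": 0,"jaw": 0.2},
  ],
)

```text
time: 24.72
ee_pos: [508.9, -89.8, 60.3]
tcp_rot: [-90.0, -0.0, -74.6]
wrist_force: [-3.0, 1.2, 6.3]
finger_gap: 0.275
```

play_rows(
  moves=[
    {"ax": 0,"ay": 0,"az": 0,"dx": 0,"dy": 0,"dz": 0,"jaw": 0.2},
    {"ax": 0,"ay": 0,"az": 0,"dx": 0,"dy": 0,"dz": 0,"jaw": 0.6},
    {"ax": 0,"ay": 0,"az": 0,"dx": 0,"dy": 0,"dz": 0,"jaw": 0.6},
    {"ax": 0,"ay": 0,"az": 0,"dx": 0,"dy": 0,"dz": 0,"jaw": 0.6},
    {"ax": 0,"ay": 0,"az": 0,"dx": 0,"dy": 0,"dz": 0,"jaw": 0.6},
  ],
)

```text
time: 25.35
ee_pos: [508.5, -88.6, 59.8]
tcp_rot: [-90.0, 0.0, -74.6]
wrist_force: [0.1, 0.5, 0.5]
finger_gap: 0.581
```

play_rows(
  moves=[
    {"ax": 0,"ay": 0,"az": 0,"dx": 0,"dy": -0.01,"dz": 0,"jaw": 0.6},
    {"ax": 0,"ay": 0,"az": 0,"dx": 0,"dy": -0.025,"dz": 0,"jaw": 0.6},
    {"ax": 0,"ay": 0,"az": 0,"dx": 0,"dy": -0.04,"dz": 0,"jaw": 0.6},
    {"ax": 0,"ay": 0,"az": 0,"dx": 0,"dy": -0.05,"dz": 0,"jaw": 0.6},
    {"ax": 0,"ay": 0,"az": 0,"dx": 0,"dy": -0.05,"dz": 0,"jaw": 0.6},
  ],
)

```text
time: 25.98
ee_pos: [508.4, -88.6, 237.2]
tcp_rot: [-90.0, -0.0, -74.6]
wrist_force: [0.3, -0.5, 0.0]
finger_gap: 0.599
```

play_rows(
  moves=[
    {"ax": 0,"ay": 0,"az": 0,"dx": 0,"dy": -0.02,"dz": -0.03,"jaw": 0.6},
    {"ax": 0,"ay": 0,"az": 0,"dx": 0,"dy": 0,"dz": -0.03,"jaw": 0.6},
    {"ax": 0,"ay": 0,"az": 0,"dx": 0,"dy": 0,"dz": -0.02,"jaw": 0.6},
    {"ax": 0,"ay": 0,"az": 0,"dx": 0,"dy": 0,"dz": 0,"jaw": 0.6},
    {"ax": 0,"ay": 0,"az": 0,"dx": 0,"dy": 0,"dz": 0,"jaw": 0.6},
  ],
)

```text
time: 26.6
ee_pos: [432.1, -110.0, 255.5]
tcp_rot: [-89.9, -0.0, -74.6]
wrist_force: [-0.7, 1.0, 0.7]
finger_gap: 0.594
```

```bash
python3 - <<'E'
from h import *
s=read_state();print(s["time"],s["ee_pos"],s["wrist_force"])
c=capture("side");im=c["color"];W=cloud(c)
for x,y,z in((541.1,8.4,59),(563.7,-73.5,75),(586.3,-155.5,59)):
    u,v=map(int,w2pix(c,[x,y,z]))
    w=W[v-12:v+12,u-12:u+12].reshape(-1,3);w=w[(np.hypot(w[:,0]-x,w[:,1]-y)<9)];print(len(w),np.percentile(w[:,2],[5,25,50,75,95]).round(1) if len(w) else "")
th=np.radians(15.43);R=np.array([[np.cos(th),-np.sin(th)],[np.sin(th),np.cos(th)]]);o=np.array([571.41,-71.39])
q=W.reshape(-1,3);l=(q[:,:2]-o)@R
k=(abs(l[:,0]+64)<14)&(q[:,2]>55)&(q[:,2]<65)&(abs(l[:,1])<150)
print("marker",k.sum(),np.median(l[k],0),l[k].min(0),l[k].max(0))
cv2.imwrite("pics/s6.png",im)
E
```

```text
26.6 [ 432.08712369 -109.98726262  255.54854093] [-0.66062682  0.98411096  0.65766493]
3 [59.  59.2 59.5 59.5 59.5]
79 [48.7 54.1 74.1 75.2 76.4]
51 [57.5 58.9 59.7 60.3 61.1]
marker 97 [-64.73322712  -2.20550052] [-72.17650253 -14.45468851] [-55.73976341  10.00507044]
```

View pics/s6.png

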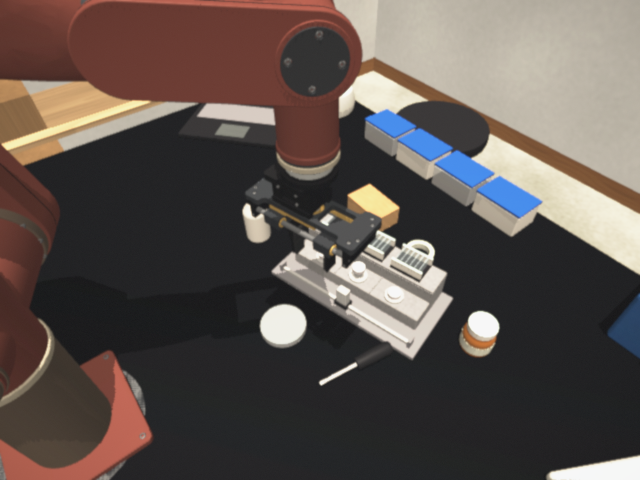

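The marker (343,294) stands in front of the middle latch, at y = -2.2 mm in the dock frame. The middle cap (358,268) is up and the other two are down. The dish, screwdriver, jar, carton, tape and bottle stand where they were, and the arm is clear.

```bash
python3 -c "
from station import job_done;print(job_done())"
```

```text
the job is handed in; nothing more can be done
None
```

The middle latch is the one out of limits, and the marker now stands in front of it. I handed the job in at about 27 s of the 58 s allowed.

- **Left latch:** sound. Resistance peaked at about 6 N and it clicked; its top last measured about 59.5 mm, from only 3 depth pixels. Earlier readings with more pixels gave 59.1 to 59.4 mm.
- **Middle latch:** still rising at 10.6 N with no click, so I let it spring back; its top is at about 75 mm again. About 4 N of side load built up on the tool while pushing it, so the total contact force was roughly 11 N, under the 15 N limit.
- **Right latch:** sound. Resistance peaked at about 6 N and it clicked; its top is at 59.7 mm.
- **Marker:** gripped, slid about 35 mm along the rail and released. It measures -2.2 mm from the middle latch's centre, against the 12 mm allowed.

After the last move the arm stood clear with no contact force. The other things on the bench looked unmoved in the final picture, though the arm partly hid the bottle. I judged that by eye and did not measure it.

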